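# Hold the drug box's sprung latch open with its key

### The arm

A 6-joint arm with a two-finger parallel gripper is mounted at the origin on a cart in front of the work surface, level with it; the furniture and walls round the work are solid. World frame = base frame: x ahead of the robot, y to its left, z up, the work surface at z = 0. Lengths are in mm, angles in rad, forces in N, time in s.
With the tool pointing down it reaches from about 400 to 925 mm from the base axis. Payload 12.5 kg.
Tool frame: the origin (TCP) lies at the very end of the fingers, on their centre line; the grasp point (between the pads) lies 19 mm behind it; z points along the fingers, y is the line along which they close (so a half turn about z gives the same grasp; the last joint's range is limited). The gripper opens to 95 mm and grips with 3 to 60 N. Pads are 20 mm wide; open, the fingers measure 119 mm over their backs; the gripper's body (75 mm by 180 mm) begins 59 mm behind the grasp point.
Start: joints at [1.029, 0.491, 1.559, -0, 1.092, -0.106], TCP at [263.821, 566.608, 214.661] pointing down, gripper open.
Joint ranges: [-3.1, 3.1], [-0.84, 2.19], [0.05, 2.79], [-1.13, 4.28], [0.06, 2.93], [-2.69, 2.69]. Speed limits (rad/s): [2.22, 2.22, 2.79, 3.14, 3.14, 3.14].

### API

Orientations are given as [roll, pitch, yaw] about the fixed x, y, z axes, in that order (R = Rz(yaw) Ry(pitch) Rx(roll)).
In Python, from cell import env gives the robot as it stands.
- The arm moves only by the shell command python3 steer.py 'ROWS'. ROWS is a JSON list of rows, 1 to 5 of them, each of 5 numbers: dx, dy, dz in mm, then a turn about the tool's z in rad, then the opening from 0.0 (shut) to 1.0 (fully open); each row is the pose to reach, as a shift and turn from the pose commanded when the command began, along the tool's axes at that moment; what a row does not reach only later rows make up. A row lasts 1/12 s, in which the tool goes at most 41.7 mm and 0.125 rad, less where a joint would pass 70% of its speed; a pose out of reach is approached as far as the arm can. The fingers move at their own pace and stop on an object; the grip force is fixed at half the most. Time passes only in rows, so rows that do not move let the fingers close. It prints the time, the measured TCP pose, the force, the opening and the grip force at its end.
- env.state(): the state, without advancing time (a new reading comes with each control period).
- env.read_camera(name): name is "scene" or "top" or "wrist"; returns (picture, depth): 480x640x3 uint8, red, green, blue; 480x640 float32, mm along the optical axis (not along the pixel's ray), 0 where there is no reading.
- env.camera_info(name): a dict with "vertical_fov" (degrees; the focal length in pixels is half the picture's height over the tangent of half this angle, whatever the lens; pixels are square), "cx", "cy" (the principal point, pixels), "dist_coeffs" ([k1, k2, p1, p2, k3] as OpenCV has them; the pictures are not rectified), "origin" and "attitude" of the camera in the world. Camera axes: x right, y down, z forward; pixel columns grow to the right and rows downward; lengths in mm; the calibration is good to about 2 mm. A picture is of the moment at which its call begins: read the wrist's pose just before it. camera_info takes no time and is no camera call; for the wrist camera it gives the pose at the moment of the call.
- env.job_done(): hands the job in; it is judged then, once.
The state is a dict: "t": time; "joints": joint angles; "qvel": joint speeds; "tau": joint torques, N m; "eef_pos": TCP position; "tcp_rot": TCP orientation; "ft_force": force on the tool from outside, world axes, zero at the start; "moment": the same for the moment, N m; "opening": opening from 0.0 (shut) to 1.0 (fully open); "grip_force": force on a finger pad.
Only numpy, scipy, OpenCV 4.12 (cv2) and the standard library are available. Lean on these libraries where they do the work, as an engineer would, in place of code of your own. Each camera call takes 0.05 s, during which the arm holds its last target. There are 200 camera calls.

### The job

A colleague wants to lift the lid of the blue drug box, whose latch springs shut unless the key is held turned. Take the bottle that was left standing over the keyhole off the box and stand it upright on the trolley top, then take the red key out of the white key block, push it down into the keyhole until its shoulder meets the box (its pins are sticky: it only goes in if you rock it a little to and fro as you press) and turn it clockwise, seen from above, a quarter turn as far as it goes. Finish still gripping the key and holding it turned against its spring; leave the green key, the swab canister and the steel cup where they are.

Things in the scene. Friction and masses are not known exactly. Their poses are not given: they have to be found in the camera images.
- drug_box: Blue painted steel box, fixed, 160 (x) x 200 (y) x 88 mm high; origin at the centre of its underside on the trolley top, z up. The flat front deck (x -80 to -13 mm) carries the lock; the lid lies behind it, level with it, with a folded wire handle 12 mm high in its middle. The yellow latch bolt shows in a small window between lock and lid.
- keyhole (a point): Centre of the keyhole's mouth, level with the box's top (88 mm up), in a square steel lock plate 34 x 34 mm; at x -47, y 0 mm in the box frame, axes as the box's. A straight vertical slot 20 mm along x, 7 mm along y, its mouth bevelled 1.5 mm. In the first 14 mm of depth the key can rock about its axis by only 0.22 rad either way; below, its bit drops into the turning plug's slot (20 x 5 mm).
- lock_pins (a point): Point on the slot's axis 4 mm below its mouth, level with the tops of the upper pair of spring pins; a second pair is 5.5 mm lower. A key pushed straight down stops on them. Rocked clockwise (from above) about its axis by 0.2 to 0.22 rad and pressed with 5 to 9 N it passes the upper pair, rocked as far the other way the lower pair, then in line with the slot it goes home.
- lock_plug (a joint): Turning plug under the keyhole, rad: 0 = in line with the slot (start, latch out), grows as the key turns clockwise seen from above, stop at 1.40 (latch drawn). A spring turns it back: 0.04 N m at 0, 0.12 N m at the stop. It turns only with the key fully in; the key has about 0.1 rad of play in it, so the key itself turns about 1.5 rad.
- red_key: The box's key, red head, 40 g, hanging bit-down in either slot of the key block. Origin at the centre of its tip, z up to its head. Double bit at the tip 18 mm along x, 3 mm along y, 12 mm long, slightly tapered, also fits turned half round. Then a 5 mm round shank and a flat shoulder 28 x 9 x 6 mm whose underside is 30 mm above the tip: fully in, it rests on the lock plate.
- red_key_head (a point): Centre of the red key's flat round plastic head, 53 mm above the tip; the head is 34 mm in diameter along the key's x and z and 9 mm thick along its y. Grip it by its two flat faces (9 mm apart).
- green_key: Another box's key, the same but with a green head; stands in the other slot of the key block, 52 mm from the red one. To be left there.
- key_block: White block, fixed, 44 (x) x 104 (y) mm, its top 48 mm above the trolley top, on a steel foot 62 x 122 mm; origin at the centre of its underside. Two vertical slots at y -26 and +26 mm, each 20 mm along y, 5 mm along x, 37 mm deep, in which the keys hang by their shoulders with 1 mm of play all round.
- skin_prep_bottle: Capped amber bottle, 46 mm in diameter, 100 mm high (straight body up to 70 mm), about 0.12 kg, standing upright on the box over the keyhole; origin at the centre of its underside, z up. The trolley top to the right (-y) of the box, x 0.38 to 0.52 m, y -0.29 to -0.36 m, is free.
- swabs: Loose steel swab canister with a lid, 68 mm in diameter, 86 mm high, at the back left; origin at the centre of its underside. To be left alone.
- cup: Loose steel cup (gallipot), 63 mm in diameter, 38 mm high, at the back left; origin at the centre of its underside. To be left alone.

How it is judged:
By the outcome, as a careful person would: the job done as asked, in the order asked, and still so for the second after the job is handed in, while the arm keeps its last pose, push and grip.
It also fails if it takes over 72 s, if anything falls off the work surface, if the arm or the gripper's body presses on something with over 40 N, if the wrist force passes 120 N, or if a joint passes its speed limit or range.

## Working session

There is one attempt and no reset: what is moved stays moved. The work goes in short steps, Python scripts to look and compute and a shell command to move; the robot and the scene stay as the last step left them, time stands still between calls to the robot, and variables do not carry over. Pictures are saved under pics/ and viewed, at most 10 in all, crops included, and the job is handed in when it is done.

```bash
ls; mkdir -p pics; cat > h.py <<'E'
from cell import env
import numpy as np, cv2
from scipy.spatial.transform import Rotation as R
def Rm(a):
    a=np.array(a,float)
    return a if a.shape==(3,3) else R.from_euler('xyz',a).as_matrix()
def cam(n):
    i=env.camera_info(n); f=240/np.tan(np.radians(i['vertical_fov'])/2)
    K=np.array([[f,0,i['cx']],[0,f,i['cy']],[0,0,1]]); return K,np.array(i['dist_coeffs'],float),np.array(i['origin'],float),Rm(i['attitude'])
def pts(c,uv,d):
    K,D,o,A=c; n=cv2.undistortPoints(np.array(uv,float).reshape(-1,1,2),K,D)[:,0]
    d=np.array(d,float).reshape(-1,1); return o+(np.hstack([n,np.ones((len(n),1))])*d)@A.T
def proj(c,P):
    K,D,o,A=c; return cv2.projectPoints((np.array(P,float).reshape(-1,3)-o)@A,np.zeros(3),np.zeros(3),K,D)[0][:,0]
def shot(n,name=None):
    c=cam(n); im,d=env.read_camera(n)
    if name: cv2.imwrite('pics/'+name+'.png',im[:,:,::-1]); np.savez('pics/'+name+'.npz',im=im,d=d,K=c[0],D=c[1],o=c[2],A=c[3])
    return c,im,d
def load(name):
    z=np.load('pics/'+name+'.npz'); return (z['K'],z['D'],z['o'],z['A']),z['im'],z['d']
def totool(p):  # world point -> shift in tool axes from TCP
    s=env.state(); return Rm(s['tcp_rot']).T@(np.array(p)-np.array(s['eef_pos']))
E
python3 - <<'E'
from h import *
for n in('scene','top','wrist'): print(env.camera_info(n))
print(env.state())
for n in('scene','top'): shot(n,n+'0')
E
```

```text
cell.py
pics
steer.py
{'vertical_fov': 44.04770119418005, 'cx': 319.9880369878082, 'cy': 242.62723396108217, 'dist_coeffs': array([0.06702149, 0.        , 0.        , 0.        , 0.        ]), 'origin': array([ -56.21134094, -421.75013038,  583.65582502]), 'attitude': array([-2.1032912 , -0.02384801, -0.7969781 ])}
{'vertical_fov': 51.755715216839036, 'cx': 318.73925989291735, 'cy': 240.36477864270546, 'dist_coeffs': array([-0.06012472,  0.        ,  0.        ,  0.        ,  0.        ]), 'origin': array([401.4499388 , 148.59138906, 912.45512535]), 'attitude': array([-2.94773321e+00, -2.22595942e-03, -1.56744977e+00])}
{'vertical_fov': 69.42671247856451, 'cx': 318.2308222178477, 'cy': 238.87715134700414, 'dist_coeffs': array([-0.03709471,  0.        ,  0.        ,  0.        ,  0.        ]), 'origin': array([190.51414022, 600.22593459, 385.41067875]), 'attitude': array([2.85477999e+00, 8.29851109e-04, 1.13442832e+00])}
{'t': 0.0, 'joints': array([ 1.02937481e+00,  4.91582817e-01,  1.55949729e+00,  4.39572887e-06,
        1.09171378e+00, -1.05629961e-01]), 'qvel': array([ 9.17898793e-04, -7.56460884e-05,  1.24946108e-03,  1.65077886e-03,
        2.09294963e-03, -1.24468665e-03]), 'tau': array([-3.85728592e-03, -6.12636995e+01, -2.58179176e+01,  6.90784352e-02,
        4.82687261e-02, -9.91495517e-05]), 'eef_pos': array([263.68501207, 566.35367523, 214.03083438]), 'tcp_rot': array([-3.14039853e+00, -1.30527178e-04,  2.70579899e+00]), 'ft_force': array([-0.40131273,  0.83314805, -0.69885256]), 'moment': array([-0.03599331, -0.04868813,  0.00997788]), 'grip_force': 0.0, 'opening': 0.9985673989370916}
```

View pics/scene0.png

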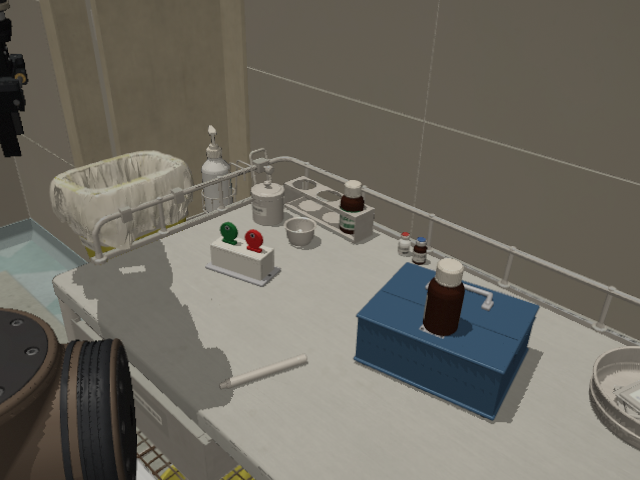

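View pics/top0.png

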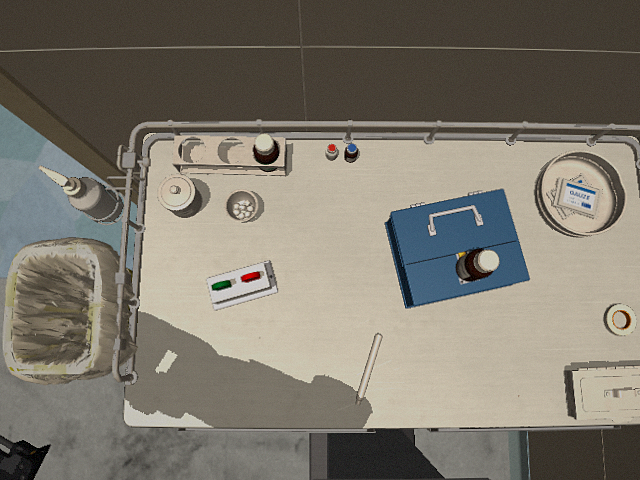

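The scene view shows the bottle on the box at (444,300), and the red (254,240) and green (229,232) keys in the white block. In the top view the box is centred near (458,248) and rotated about 15°. There the bottle cap is at (487,261), the red key at (250,277) and the green key at (221,285).

```bash
cat > m.py <<'E'
from h import *
def cloud(name):
    c,im,d=load(name); v,u=np.nonzero(d>0); P=pts(c,np.c_[u,v],d[v,u]); return c,im[v,u].astype(int),P,np.c_[u,v]
if __name__=='__main__':
  for n in('top0','scene0'):
    c,C,P,uv=cloud(n); r,g,b=C.T; print(n)
    onT=(P[:,0]>200)&(P[:,0]<800)&(abs(P[:,1])<500)&(P[:,2]>-20)&(P[:,2]<250)
    tab=onT&(P[:,2]<12)&(P[:,0]>300)&(P[:,0]<420)&(abs(P[:,1])<100); print(' table z',np.median(P[tab,2]))
    for nm,m in(('red',(r>130)&(g<70)&(b<70)),('green',(g>70)&(r<60)&(b<90)),('blue',(b>r+30)&(b>g+15)&(r<90))):
        m=m&onT&((P[:,0]<480)|(nm=='blue'))
        if nm=='blue': m&=(P[:,2]>75)&(P[:,2]<98)
        else: m&=P[:,2]>30
        Q=P[m]; print(nm,m.sum(),Q.mean(0).round(1),np.percentile(Q,[2,50,98],axis=0).round(1).tolist())
        if nm!='blue':
            w,V=np.linalg.eigh(np.cov(Q[:,:2].T)); print('  dir',np.degrees(np.arctan2(V[1,1],V[0,1])).round(1),np.sqrt(w).round(1))
        if nm=='blue': print('  rect',cv2.minAreaRect(Q[:,:2].astype(np.float32)))
    m=onT&(P[:,2]>172)&(P[:,2]<205)&(P[:,1]<0); Q=P[m]; print('cap',m.sum(),Q.mean(0).round(1),np.percentile(Q,[2,98],axis=0).round(1).tolist())
    m=onT&(P[:,2]>41)&(P[:,2]<53)&(C.min(1)>120)&(P[:,0]<500)&(P[:,0]>250)&(P[:,1]>200); Q=P[m]; print('block',len(Q),cv2.minAreaRect(Q[:,:2].astype(np.float32)),np.median(Q[:,2]))
    m=onT&(P[:,2]>95)&(P[:,2]<158)&(r>g)&(r<120)&(P[:,1]<0); Q=P[m]; print('body',len(Q),np.percentile(Q,[2,98],axis=0).round(1).tolist())
E
python3 m.py
```

```text
top0
 table z -0.02360918484538388m.py:13: RuntimeWarning: Mean of empty slice.
  Q=P[m]; print(nm,m.sum(),Q.mean(0).round(1),np.percentile(Q,[2,50,98],axis=0).round(1).tolist())
  ret = um.true_divide(
Traceback (most recent call last):
  File "m.py", line 13, in <module>
    Q=P[m]; print(nm,m.sum(),Q.mean(0).round(1),np.percentile(Q,[2,50,98],axis=0).round(1).tolist())
                                                ~~~~~~~~~~~~~^^^^^^^^^^^^^^^^^^^^
IndexError: index -1 is out of bounds for axis 0 with size 0
```

```bash
python3 - <<'E'
from h import *
c,im,d=load('top0')
for u,v in[(250,277),(221,285),(487,261),(420,240),(241,270),(300,220),(460,290)]: print(u,v,im[v,u],d[v,u],pts(c,[[u,v]],[d[v,u]])[0].round(1))
E
sed -i 's/(P\[:,0\]<480)/(P[:,0]<700)/; s/(abs(P\[:,1\])<500)/(abs(P[:,1])<600)/; s/        Q=P\[m\]; print(nm,m/        Q=P[m]\n        if len(Q)<5: print(nm,"none"); continue\n        print(nm,m/' m.py; sed -i 's/(P\[:,0\]<500)&(P\[:,0\]>250)/(P[:,0]<560)\&(P[:,0]>250)/' m.py; python3 m.py
```

```text
250 277 [200   0   0] 830.24133 [500.6 262.6  85.6]
221 285 [ 0 99 36] 825.5835 [486.7 310.6  87.6]
487 261 [203 200 185] 735.82806 [ 513.7 -104.7  185. ]
420 240 [ 63  97 120] 840.63153 [564.6 -25.2  88.1]
241 270 [204 200 199] 870.87195 [517.5 284.1  47.5]
300 220 [190 179 160] 936.9856 [6.197e+02 1.828e+02 4.000e-01]
460 290 [ 68  95 122] 823.0678 [479.3 -89.3  89.3]
top0
 table z -0.02360918484538388
red 80 [502.8 264.7  84.9] [[496.7, 253.0, 79.3], [502.5, 264.3, 85.2], [509.2, 276.7, 89.7]]
  dir 107.8 [2.5 7.7]
green 63 [499.8 280.   85.4] [[483.3, -71.3, 78.8], [488.6, 312.8, 85.9], [628.5, 325.0, 91.4]]
  dir 108.8 [  7.9 113.4]
blue 9439 [555.3 -88.2  88.1] [[467.7, -194.2, 85.2], [559.3, -80.0, 88.1], [641.1, 9.5, 91.1]]
  rect ((555.5794067382812, -92.67715454101562), (165.68280029296875, 205.53797912597656), 12.348133087158203)
cap 443 [ 514.3 -104.6  185.3] [[499.8, -121.1, 173.1], [529.9, -90.3, 189.3]]
block 1145 ((488.30828857421875, 403.3172912597656), (66.05252838134766, 338.3390808105469), 3.3091745376586914) 47.561153107279665
body 444 [[492.9, -114.8, 96.6], [537.6, -81.8, 157.7]]
scene0
 table z -0.38959925585504607
red 49 [501.1 262.   77.4] [[494.4, 253.1, 51.1], [501.1, 261.2, 84.2], [507.3, 275.5, 88.0]]
  dir 112.0 [2.6 7.1]
green 55 [490.6 288.9  77.7] [[478.0, -86.3, 51.6], [486.9, 309.3, 83.9], [606.3, 327.0, 88.3]]
  dir 103.0 [15.5 97.1]
blue 8103 [ 541.8 -105.6   87.5] [[463.1, -198.3, 85.2], [537.0, -123.7, 87.6], [639.2, 6.0, 89.6]]
  rect ((552.6942749023438, -93.07490539550781), (166.64956665039062, 204.01397705078125), 12.265827178955078)
cap 511 [ 508.3 -109.1  183. ] [[497.2, -122.4, 172.9], [526.0, -93.3, 187.8]]
block 570 ((487.25897216796875, 362.4537353515625), (63.815826416015625, 252.97671508789062), 5.2911577224731445) 47.91119741257768
body 1511 [[491.0, -127.7, 96.6], [520.3, -89.4, 157.2]]
```

```bash
python3 - <<'E'
from m import *
for n in('top0','scene0'):
    c,C,P,uv=cloud(n)
    m=(P[:,2]>184)&(P[:,2]<192)&(P[:,1]<-60)&(P[:,1]>-160)&(P[:,0]>450)&(P[:,0]<570); Q=P[m]; print(n,len(Q),cv2.minEnclosingCircle(Q[:,:2].astype(np.float32)),np.median(Q,axis=0).round(1))
    m=(P[:,0]>360)&(P[:,0]<540)&(P[:,1]<-255)&(P[:,1]>-400)&(P[:,2]>6); Q=P[m]; print('obst',len(Q), [ (x,y,Q[(abs(Q[:,0]-x)<10)&(abs(Q[:,1]-y)<10)][:,2].max().round()) for x in range(360,541,20) for y in range(-400,-250,20) if ((abs(Q[:,0]-x)<10)&(abs(Q[:,1]-y)<10)).sum()>3])
    r,g,b=C.T; m=(b>r+30)&(b>g+15)&(P[:,2]>84)&(P[:,2]<92); Q=P[m][:,:2]
    # crop outliers
    Q=Q[(np.hypot(*(Q-[554,-93]).T)<135)]; print(cv2.minAreaRect(Q.astype(np.float32)))
print(totool([510,-105,214]))
E
```

```text
top0 366 ((515.1212158203125, -106.34233093261719), 16.996992111206055) [ 514.9 -105.9  186.6]
obst 224 [(400, -400, np.float64(15.0)), (420, -400, np.float64(16.0)), (420, -380, np.float64(18.0)), (440, -400, np.float64(16.0)), (440, -380, np.float64(18.0)), (460, -400, np.float64(16.0))]
((555.5824584960938, -92.72247314453125), (165.63450622558594, 205.46426391601562), 12.412382125854492)
scene0 301 ((512.9124755859375, -106.70869445800781), 16.47345542907715) [ 511.6 -106.9  186.4]
obst 0 []
((552.6942749023438, -93.07490539550781), (166.64956665039062, 204.01397705078125), 12.265827178955078)
[-506.70604595 -504.69555633    0.55391874]
```

```bash
python3 steer.py '[[-140,-140,-10,0,1],[-140,-140,-10,0,1],[-140,-140,-10,0,1],[-140,-140,-10,0,1],[-140,-140,-10,0,1]]'; python3 steer.py '[[-140,-140,0,0,1],[-140,-140,0,0,1],[-140,-140,0,0,1],[-140,-140,0,0,1],[-140,-140,0,0,1]]';python3 steer.py '[[-140,-140,0,0,1],[-140,-140,0,0,1],[-140,-140,0,0,1],[-140,-140,0,0,1],[-140,-140,0,0,1]]';python3 steer.py '[[-40,-40,0,0,1],[-70,-70,0,0,1],[-89.2,-85.8,0,0,1],[-89.2,-85.8,0,0,1]]'
python3 -c "
from h import *
s=env.state();print(s['joints'],totool([513,-106.5,122]))"
```

```text
t: 0.52
eef_pos: [331.8, 378.0, 224.6]
tcp_rot: [-3.141, -0.0, 2.706]
ft_force: [0.9, 0.1, -0.1]
opening: 1.001
grip_force: 0.0
t: 0.93
eef_pos: [399.8, 192.0, 224.6]
tcp_rot: [-3.141, 0.0, 2.705]
ft_force: [0.4, 1.1, 1.2]
opening: 1.001
grip_force: 0.0
t: 1.35
eef_pos: [467.8, 5.7, 224.6]
tcp_rot: [-3.142, 0.0, 2.705]
ft_force: [0.3, 0.9, 0.5]
opening: 1.004
grip_force: 0.0
t: 1.68
eef_pos: [514.0, -112.3, 224.1]
tcp_rot: [-3.141, 0.001, 2.702]
ft_force: [-1.3, 0.5, -0.2]
opening: 1.001
grip_force: 0.0
[-3.40314309e-01  3.39854096e-01  1.78816778e+00 -8.77307808e-04
  1.01224104e+00 -1.47105819e+00] [  3.51533482   4.89260705 102.13289191]
```

```bash
python3 steer.py '[[0,0,30,0,1],[0,0,60,0,1],[0,0,60,0,1]]'
python3 -c "
from h import *
s=env.state();print(s['joints'],totool([513,-106.5,122]))"
```

```text
t: 1.93
eef_pos: [509.6, -106.3, 160.3]
tcp_rot: [-3.141, -0.008, 2.705]
ft_force: [-0.5, 0.8, -0.5]
opening: 1.0
grip_force: 0.0
[-3.32574707e-01  4.14055881e-01  1.87080580e+00  1.62944478e-04
  8.64274031e-01 -1.46701924e+00] [-3.43607001  1.24332546 38.29007734]
```

```bash
python3 steer.py '[[-1,0,30,0,1],[-1,0,42,0,1],[-1,0,42,0,1],[-1,0,42,0,0],[-1,0,42,0,0]]';python3 steer.py '[[0,0,0,0,0],[0,0,0,0,0],[0,0,0,0,0],[0,0,0,0,0]]'
python3 -c "
from h import *
s=env.state();print(s['joints'],totool([513,-106.5,122]))"
```

```text
t: 2.35
eef_pos: [513.5, -107.3, 124.1]
tcp_rot: [3.141, 0.002, 2.706]
ft_force: [-0.0, 0.4, 0.0]
opening: 0.913
grip_force: 0.0
t: 2.68
eef_pos: [513.0, -107.3, 123.1]
tcp_rot: [3.141, 0.001, 2.706]
ft_force: [0.9, 0.1, -0.0]
opening: 0.637
grip_force: 0.0
[-3.32333627e-01  4.68276299e-01  1.90434331e+00  1.40455317e-04
  7.68177671e-01 -1.46752532e+00] [0.30612288 0.73918942 1.13696379]
```

```bash
python3 steer.py '[[0,0,0,0,0],[0,0,0,0,0],[0,0,0,0,0],[0,0,0,0,0],[0,0,0,0,0]]';python3 steer.py '[[0,0,-10,0,0],[0,0,-25,0,0],[0,0,-40,0,0],[0,0,-40,0,0]]'
python3 -c "
from h import *
s=env.state();print(s['joints'],totool([455,-318,80]))"
```

```text
t: 3.1
eef_pos: [513.0, -107.2, 122.8]
tcp_rot: [3.141, 0.0, 2.706]
ft_force: [-0.1, 0.8, 3.6]
opening: 0.482
grip_force: 30.0
t: 3.43
eef_pos: [513.6, -107.6, 165.2]
tcp_rot: [3.141, 0.003, 2.706]
ft_force: [0.9, -0.4, -0.9]
opening: 0.481
grip_force: 29.9
[-3.32433669e-01  4.09181873e-01  1.86267263e+00 -1.48978282e-04
  8.66347612e-01 -1.46747860e+00] [ -35.31306487 -215.47082293   85.22103866]
```

```bash
python3 steer.py '[[-3,-20,0,0,0],[-8,-50,0,0,0],[-14,-85,0,0,0],[-20,-120,0,0,0],[-26,-155,0,0,0]]';python3 steer.py '[[-5,-30,0,0,0],[-8,-50,20,0,0],[-9,-60,50,0,0],[-9,-60,80,0,0],[-9,-60,100,0,0]]'
python3 -c "
from h import *
s=env.state();print(s['joints'],totool([455,-318,36]))"
```

```text
t: 3.85
eef_pos: [470.1, -260.0, 162.1]
tcp_rot: [3.142, -0.001, 2.706]
ft_force: [1.1, 0.3, -1.3]
opening: 0.473
grip_force: 29.9
t: 4.27
eef_pos: [452.4, -317.1, 59.8]
tcp_rot: [3.141, -0.003, 2.704]
ft_force: [-0.5, -0.6, -1.4]
opening: 0.477
grip_force: 29.9
[-7.30924217e-01  5.97118459e-01  1.88062359e+00 -3.56121834e-05
  6.66490476e-01 -1.86430962e+00] [-2.80951622  0.27490131 23.81745807]
```

```bash
python3 steer.py '[[0,0,12,0,0],[0,0,21,0,0],[0,0,25,0,0],[0,0,26.5,0,0],[0,0,26.5,0,0]]';python3 steer.py '[[0,0,0.7,0,0],[0,0,0.7,0,0]]'
```

```text
t: 4.68
eef_pos: [453.9, -317.0, 36.3]
tcp_rot: [3.142, 0.0, 2.706]
ft_force: [-0.8, -0.1, -0.9]
opening: 0.478
grip_force: 29.9
t: 4.85
eef_pos: [454.1, -317.1, 36.1]
tcp_rot: [-3.141, 0.001, 2.706]
ft_force: [-0.0, -0.1, -1.9]
opening: 0.48
grip_force: 29.9
```

```bash
python3 - <<'E'
from h import *
s=env.state(); print(s['eef_pos'],s['ft_force'])
c,im,d=shot('wrist','w1'); shot('scene','scene1')
E
```

```text
[ 454.08423026 -317.1107694    36.08962946] [-0.04112106 -0.12858788 -1.90128564]
```

```bash
python3 steer.py '[[0,0,0.7,0,0],[0,0,0.7,0,0]]';python3 steer.py '[[0,0,0.8,0,0],[0,0,0.8,0,0],[0,0,0.8,0,0]]'
```

```text
t: 5.12
eef_pos: [453.9, -317.0, 34.9]
tcp_rot: [-3.142, 0.0, 2.706]
ft_force: [0.1, -0.6, -1.2]
opening: 0.481
grip_force: 29.9
t: 5.37
eef_pos: [454.0, -317.1, 34.8]
tcp_rot: [-3.141, 0.001, 2.706]
ft_force: [-0.8, 1.9, 10.3]
opening: 0.473
grip_force: 30.0
```

```bash
python3 steer.py '[[0,0,-0.3,0,0.9],[0,0,-0.3,0,0.9],[0,0,-0.3,0,0.9],[0,0,-0.3,0,0.9],[0,0,-0.3,0,0.9]]';python3 steer.py '[[0,0,-15,0,0.9],[0,0,-50,0,0.9],[0,0,-90,0,0.9],[0,0,-130,0,0.9],[0,0,-165,0,0.9]]'
python3 - <<'E'
from h import *
s=env.state(); print(s['eef_pos'],s['joints'])
c,im,d=shot('scene','scene2'); cv2.imwrite('pics/s2c.png',im[200:,250:,::-1])
# target above block: red key, camera viewing
print(totool([495,225,200]))
E
```

```text
t: 5.78
eef_pos: [453.8, -316.9, 34.1]
tcp_rot: [3.141, -0.0, 2.706]
ft_force: [0.2, 0.4, 0.1]
opening: 0.773
grip_force: 0.0
t: 6.2
eef_pos: [453.7, -316.9, 201.6]
tcp_rot: [-3.141, 0.001, 2.706]
ft_force: [0.0, -0.3, -0.1]
opening: 0.904
grip_force: 0.0
[ 453.71125973 -316.85574203  201.6005972 ] [-7.29033624e-01  4.03553221e-01  1.75227372e+00  9.94044446e-05
  9.85096460e-01 -1.86414126e+00]
[193.53629408 509.30155971   4.63861958]
```

View pics/s2c.png

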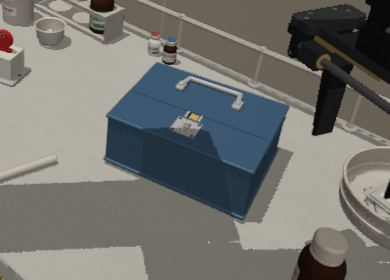

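```bash
python3 steer.py '[[8,41,0,0,0.9],[16,82,0,0,0.9],[24,124,0,0,0.9],[32,165,0,0,0.9],[38,200,0,0,0.9]]';python3 steer.py '[[3,17,0,0,0.9],[3,17,0,0,0.9],[3,17,0,0,0.9]]';python3 - <<'E'
from h import *
print(env.state()['eef_pos']); c,im,d=shot('wrist','k1'); print(proj(c,[[508,-103,88]]))
E
python3 steer.py '[[-30,-20,0,0,0.9],[-50,-30,0,0,0.9],[-50,-30,0,0,0.9],[-50,-30,0,0,0.9]]';python3 - <<'E'
from h import *
print(env.state()['eef_pos']); c,im,d=shot('wrist','k2'); print(proj(c,[[508,-103,88]]))
_,a,_=load('k1'); s=np.vstack([cv2.resize(x[y-70:y+70,x0-100:x0+100],None,fx=2,fy=2) for x,y,x0 in ((a,240,320),)]); 
cv2.imwrite('pics/kk.png',np.hstack([a[100:400,120:520],im[100:400,120:520]])[:,:,::-1])
E
```

```text
t: 6.67
eef_pos: [503.7, -117.4, 199.1]
tcp_rot: [3.141, -0.0, 2.706]
ft_force: [1.0, -0.3, 1.1]
opening: 0.899
grip_force: 0.0
t: 6.92
eef_pos: [508.3, -102.3, 199.0]
tcp_rot: [-3.142, -0.0, 2.708]
ft_force: [-0.4, -0.4, -0.4]
opening: 0.901
grip_force: 0.0
[ 508.3074684  -102.3043998   198.98705271]
[[317.77895798 235.89116387]]
t: 7.3
eef_pos: [540.6, -153.2, 198.6]
tcp_rot: [-3.142, -0.001, 2.703]
ft_force: [-0.5, 0.0, -0.1]
opening: 0.902
grip_force: 0.0
[ 540.59093762 -153.20502632  198.5866054 ]
[[357.85258346 175.46120155]]
```

View pics/kk.png

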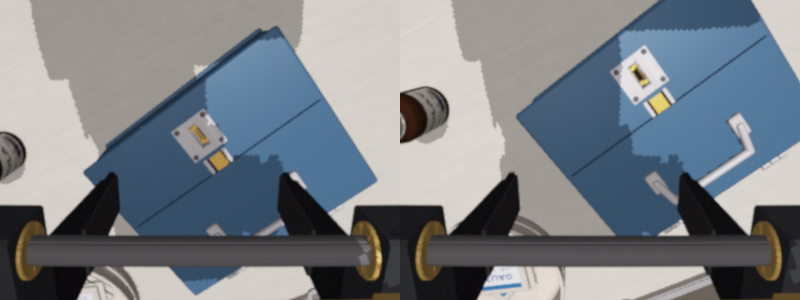

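Left (k1): the lock plate is near full-image pixel (320,235), with the keyhole at its centre. Right (k2): it is at (360,175). I'll refine both by segmentation and triangulation.

```bash
cat > lock.py <<'E'
from h import *
def rays(c,uv):
    K,D,o,A=c; n=cv2.undistortPoints(np.array(uv,float).reshape(-1,1,2),K,D)[:,0]; r=np.hstack([n,np.ones((len(n),1))])@A.T; return o,r/np.linalg.norm(r,axis=1,keepdims=True)
def tri(L):
    S=np.zeros((3,3));b=np.zeros(3)
    for o,r in L: M=np.eye(3)-np.outer(r,r); S+=M;b+=M@o
    p=np.linalg.solve(S,b); return p,[np.linalg.norm((np.eye(3)-np.outer(r,r))@(p-o)) for o,r in L]
def onplane(c,uv,z):
    o,r=rays(c,uv); return o+r*((z-o[2])/r[:,2])[:,None]
E
python3 - <<'E'
from lock import *
L=[];LB=[]
for n,g in(('k1',(320,235)),('k2',(360,175))):
    c,im,d=load(n); x0,y0=g; h=cv2.cvtColor(im,cv2.COLOR_RGB2HSV)
    W=np.zeros(im.shape[:2],bool); W[y0-34:y0+35,x0-34:x0+35]=1
    m=W&(h[:,:,1]<70)&(h[:,:,2]>70)
    n_,lab,st,ce=cv2.connectedComponentsWithStats(m.astype(np.uint8)); k=1+np.argmax(st[1:,4]); m=lab==k
    yy,xx=np.nonzero(m); q=cv2.minAreaRect(np.c_[xx,yy].astype(np.float32)); L.append([a[0] if a.ndim==2 else a for a in rays(c,[q[0]])])
    print(n,q,st[k])
    P=onplane(c,np.c_[xx,yy],88); r=cv2.minAreaRect(P[:,:2].astype(np.float32)); print('plate rect',r)
    # yellow slot interior: sat pixels inside rect, near centre
    W[:]=0; W[int(q[0][1])-9:int(q[0][1])+10,int(q[0][0])-9:int(q[0][0])+10]=1
    y2,x2=np.nonzero(W&~m); P=onplane(c,np.c_[x2,y2],88)[:,:2]; w,V=np.linalg.eigh(np.cov(P.T)); print('slot',np.c_[x2,y2].mean(0),P.mean(0),np.degrees(np.arctan2(V[1,1],V[0,1])),np.sqrt(w))
    LB.append([a[0] if a.ndim==2 else a for a in rays(c,[np.c_[x2,y2].mean(0)])])
    # box edges from depth
    v,u=np.nonzero((d>0)&(h[:,:,1]>90)&(h[:,:,0]>95)&(h[:,:,0]<120)); P=pts(c,np.c_[u,v],d[v,u]); P=P[(P[:,2]>84)&(P[:,2]<92)]; print('box',cv2.minAreaRect(P[:,:2].astype(np.float32)),np.median(P[:,2]))
print('plate',tri(L)); print('slot',tri(LB))
E
```

```text
k1 ((318.8737487792969, 235.83428955078125), (41.8548583984375, 41.74122619628906), 52.69605255126953) [ 291  208   57   55 1564]
plate rect ((508.48333740234375, -102.12266540527344), (35.779296875, 35.578365325927734), 12.084373474121094)
slot [318.90625  234.171875] [ 507.05098358 -101.49283037] -164.57180672013246 [1.56581339 5.57273643]
box ((552.9351196289062, -92.0056381225586), (164.54405212402344, 202.95758056640625), 11.95163345336914) 89.2402604730107
k2 ((359.3200378417969, 174.76002502441406), (44.400001525878906, 46.0), 53.13010025024414) [ 330  144   60   62 1832]
plate rect ((508.3505554199219, -102.02167510986328), (36.065223693847656, 36.06037139892578), 12.110363960266113)
slot [358.45121951 174.43902439] [ 507.4748456 -102.2333678] -164.4665131737288 [1.68699569 5.28535232]
box ((553.1134033203125, -92.27777099609375), (164.27027893066406, 202.8861541748047), 12.232173919677734) 89.25464541828578
plate (array([ 507.64471282, -101.8489099 ,   90.58459861]), [np.float64(0.03293298529974584), np.float64(0.032932985299822866)])
slot (array([ 508.0484162 , -101.97942957,   83.93269799]), [np.float64(0.0209336875019408), np.float64(0.020933687501788825)])
```

```bash
python3 steer.py '[[20,33,0,0.08,0.9],[40,66,0,0.16,0.9],[60,99,0,0.24,0.9],[80,132,0,0.32,0.9],[98,164,0,0.41,0.9]]';python3 steer.py '[[31,23,0,0.08,0.9],[62,46,0,0.16,0.9],[94,69,0,0.24,0.9],[126,92,0,0.32,0.9],[158,115,0,0.41,0.9]]';python3 steer.py '[[0,30,0,0,0.9],[0,30,0,0,0.9],[0,30,0,0,0.9],[0,30,0,0,0.9]]'
cat > key.py <<'E'
from lock import *
import sys
def key(n):
    c,im,d=load(n); h=cv2.cvtColor(im,cv2.COLOR_RGB2HSV).astype(int)
    m=((h[:,:,0]<8)|(h[:,:,0]>172))&(h[:,:,1]>170)&(h[:,:,2]>70)
    k,lab,st,ce=cv2.connectedComponentsWithStats(m.astype(np.uint8)); i=1+np.argmax(st[1:,4]); v,u=np.nonzero(lab==i)
    P=pts(c,np.c_[u,v],d[v,u]); q=cv2.minAreaRect(np.c_[u,v].astype(np.float32))
    T=P[P[:,2]>np.percentile(P[:,2],98)-4]
    print(n,st[i],q,'mean',P.mean(0).round(1),'zmax',np.percentile(P[:,2],98).round(1),'top',T.mean(0).round(1))
    P0=P[P[:,2]>60]; w,V=np.linalg.eigh(np.cov(P0[:,:2].T)); print('  dir',np.degrees(np.arctan2(V[1,1],V[0,1])).round(1),'rect',cv2.minAreaRect(P0[:,:2].astype(np.float32)))
    wv,wu=np.nonzero((d>0)&(h[:,:,1]<50)&(h[:,:,2]>90)); B=pts(c,np.c_[wu,wv],d[wv,wu]); B=B[(B[:,2]>44)&(B[:,2]<52)&(np.hypot(B[:,0]-495,B[:,1]-290)<75)]
    if len(B)>50: print('  block',len(B),cv2.minAreaRect(B[:,:2].astype(np.float32)),np.median(B[:,2]))
    return c,q
E
python3 - <<'E'
from key import *
print(env.state()['eef_pos'],env.state()['joints']); c,im,d=shot('wrist','r1'); key('r1'); cv2.imwrite('pics/r1c.png',im[:,:,::-1])
E
```

```text
t: 7.77
eef_pos: [519.8, 40.5, 199.4]
tcp_rot: [-3.141, -0.0, 2.292]
ft_force: [0.2, 0.6, 0.3]
opening: 0.898
grip_force: 0.0
t: 8.18
eef_pos: [501.3, 234.9, 199.5]
tcp_rot: [-3.142, -0.0, 1.882]
ft_force: [0.5, -0.9, -0.2]
opening: 0.9
grip_force: 0.0
t: 8.52
eef_pos: [530.2, 242.0, 199.0]
tcp_rot: [-3.14, -0.0, 1.886]
ft_force: [-0.3, 0.1, 0.4]
opening: 0.9
grip_force: 0.0
[530.20133009 242.01665158 198.98585345] [ 3.14899576e-01  4.47749362e-01  1.68295344e+00  6.96418905e-06
  1.01203695e+00 -1.59503806e-04]
r1 [291 178  11  36 337] ((295.922607421875, 195.4696044921875), (9.881060600280762, 35.31953811645508), 3.012787342071533) mean [501.6 268.8  88.7] zmax 89.7 top [502.  267.6  91.7]
  dir 101.0 rect ((500.6500549316406, 284.8282775878906), (12.591328620910645, 65.76850891113281), 3.648232936859131)
  block 4629 ((494.5127258300781, 291.03875732421875), (44.77101516723633, 104.47636413574219), 16.37590217590332) 49.28265065630728
```

View pics/r1c.png

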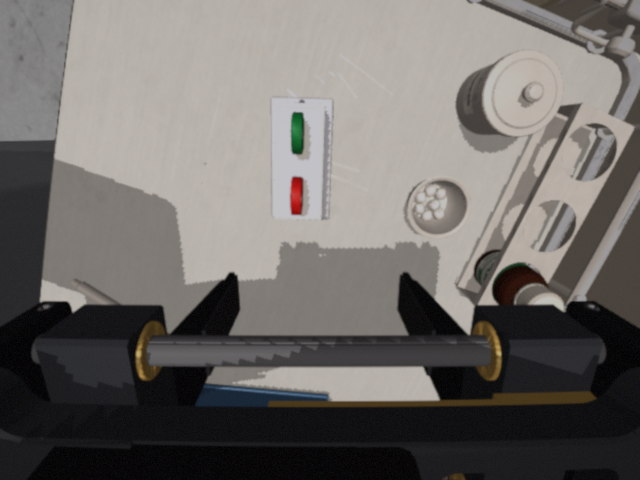

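Red key head is at (296,195), green at (297,132), in the white block. Canister and cup are well clear to the right. Second view from above the key.

```bash
python3 steer.py '[[16,-10,20,0.029,0.9],[31.5,-19,40,0.029,0.9],[31.5,-19,40,0.029,0.9],[31.5,-19,40,0.029,0.9],[31.5,-19,40,0.029,0.9]]'
python3 - <<'E'
from key import *
s=env.state();print(s['eef_pos'],s['tcp_rot']); shot('wrist','r2')
a=key('r1');b=key('r2'); p=tri([(lambda o,r:(o,r[0]))(*rays(c,[q[0]])) for c,q in(a,b)]); print(p)
print(proj(b[0],[[501.8,266.1,88]]),proj(a[0],[[501.8,266.1,88]]))
E
```

```text
t: 8.98
eef_pos: [503.9, 266.1, 160.2]
tcp_rot: [3.14, -0.0, 1.857]
ft_force: [0.4, -0.2, -0.8]
opening: 0.899
grip_force: 0.0
[503.87842106 266.10656068 160.18857841] [ 3.14038727e+00 -1.11316234e-05  1.85653364e+00]
r1 [291 178  11  36 337] ((295.922607421875, 195.4696044921875), (9.881060600280762, 35.31953811645508), 3.012787342071533) mean [501.6 268.8  88.7] zmax 89.7 top [502.  267.6  91.7]
  dir 101.0 rect ((500.6500549316406, 284.8282775878906), (12.591328620910645, 65.76850891113281), 3.648232936859131)
  block 4629 ((494.5127258300781, 291.03875732421875), (44.77101516723633, 104.47636413574219), 16.37590217590332) 49.28265065630728
r2 [312 221  10  43 410] ((316.5, 242.0), (42.0, 9.0), 90.0) mean [500.5 270.6  86.8] zmax 89.9 top [501.4 267.8  91. ]
  dir 106.2 rect ((492.5392150878906, 297.78228759765625), (6.812947750091553, 93.05831146240234), 16.349220275878906)
  block 5509 ((494.5987548828125, 290.68890380859375), (44.62667465209961, 103.50389862060547), 16.345062255859375) 49.26811122122814
(array([501.61511276, 265.38521907,  68.81713644]), [np.float64(0.42454377071169713), np.float64(0.4245437707118731)])
[[316.39939669 248.9661076 ]] [[295.41117669 198.31533073]]
```

```bash
python3 steer.py '[[0.6,-1.9,30,0,0.5],[0.6,-1.9,60,0,0.5],[0.6,-1.9,85,0,0.5],[0.6,-1.9,103,0,0.5],[0.6,-1.9,103,0,0.5]]';python3 steer.py '[[0,0,0,0,0.3],[0,0,0,0,0.3],[0,0,0,0,0.3]]'
python3 - <<'E'
from h import *
s=env.state();print(s['eef_pos'],s['tcp_rot'],s['joints'],totool([501.6,265.8,57]))
E
```

```text
t: 9.45
eef_pos: [500.8, 265.7, 53.9]
tcp_rot: [-3.138, 0.0, 1.856]
ft_force: [-0.5, -0.0, -0.5]
opening: 0.611
grip_force: 0.0
t: 9.7
eef_pos: [502.2, 266.9, 57.9]
tcp_rot: [3.139, -0.0, 1.857]
ft_force: [-0.4, 0.7, 0.2]
opening: 0.396
grip_force: 0.0
[502.23750538 266.86875377  57.90337527] [ 3.13887926e+00 -2.56244486e-04  1.85662109e+00] [3.72277670e-01 6.14963037e-01 1.84460291e+00 3.34228343e-05
 6.79301319e-01 8.64272792e-02] [-0.84588138 -0.91542259  0.90067797]
```

```bash
python3 steer.py '[[-0.5,-0.6,0.5,0,0.2],[-0.5,-0.6,0.5,0,0.15],[-0.5,-0.6,0.5,0,0],[-0.5,-0.6,0.5,0,0],[-0.5,-0.6,0.5,0,0]]';python3 steer.py '[[0,0,0,0,0],[0,0,0,0,0]]'
python3 - <<'E'
from h import *
s=env.state();print(s['eef_pos'],s['tcp_rot'],s['ft_force'],s['moment'])
E
```

```text
t: 10.12
eef_pos: [502.0, 266.5, 56.2]
tcp_rot: [3.138, -0.0, 1.857]
ft_force: [2.6, 1.1, 1.5]
opening: 0.094
grip_force: 30.0
t: 10.28
eef_pos: [501.9, 266.5, 56.2]
tcp_rot: [3.139, -0.0, 1.857]
ft_force: [4.4, 1.2, 2.4]
opening: 0.094
grip_force: 30.0
[501.94470498 266.46470367  56.24746891] [ 3.13879277e+00 -2.72819907e-04  1.85683924e+00] [4.35813861 1.22846855 2.42709191] [ 0.23844497 -1.01005328  0.02787668]
```

```bash
python3 steer.py '[[0,0.4,-8,0,0],[0,0.4,-20,0,0],[0,0.4,-35,0,0],[0,0.4,-60,0,0],[0,0.4,-95,0,0]]';python3 steer.py '[[0,0,0,0,0],[0,0,0,0,0]]'
python3 - <<'E'
from h import *
s=env.state();print(s['eef_pos'],s['tcp_rot'],s['ft_force'],s['moment'])
c,im,d=shot('scene','s3'); x,y=proj(c,[s['eef_pos']])[0].astype(int); print(x,y); cv2.imwrite('pics/s3c.png',cv2.resize(im[y-60:y+60,x-80:x+80],None,fx=4,fy=4)[:,:,::-1])
E
```

```text
t: 10.7
eef_pos: [499.5, 265.5, 149.5]
tcp_rot: [-3.136, 0.0, 1.857]
ft_force: [0.2, -0.1, -0.6]
opening: 0.094
grip_force: 30.0
t: 10.87
eef_pos: [501.3, 266.3, 152.0]
tcp_rot: [3.14, -0.0, 1.857]
ft_force: [-0.8, -0.1, -1.7]
opening: 0.093
grip_force: 30.0
[501.26813891 266.28157085 152.01636936] [ 3.13963953e+00 -2.63324346e-04  1.85689499e+00] [-0.80338105 -0.07121319 -1.68896447] [-0.09831664 -0.00348265  0.03072107]
251 195
```

View pics/s3c.png

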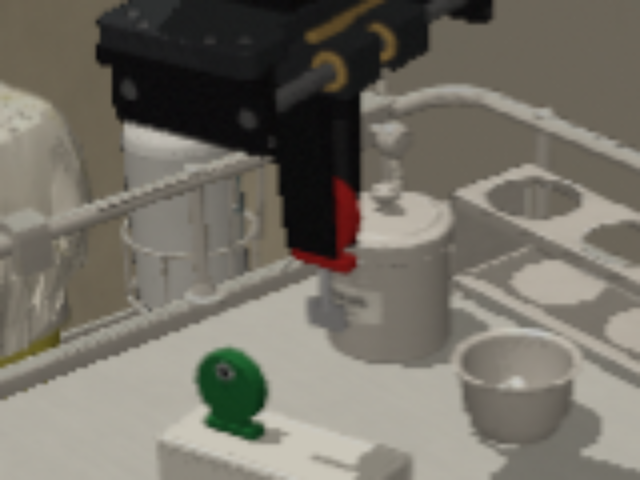

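Key is held vertical and out of the block, and the green key is undisturbed. Next: carry it over to a viewing spot beside the lock, turning on the way.

```bash
python3 steer.py '[[-24,-4,-4,-0.1,0],[-48,-8,-8,-0.2,0],[-72,-12,-10,-0.3,0],[-96,-16,-10,-0.4,0],[-119.4,-19.2,-10,-0.5,0]]';python3 steer.py '[[-19,-15,0,-0.1,0],[-38,-30,0,-0.2,0],[-57,-45,0,-0.3,0],[-76,-60,0,-0.4,0],[-95.5,-74.2,0,-0.5,0]]';python3 steer.py '[[-10,-23,0,-0.1,0],[-20,-46,0,-0.2,0],[-30,-69,0,-0.3,0],[-40,-92,0,-0.4,0],[-48.4,-110.9,0,-0.496,0]]';python3 steer.py '[[0,0,0,0,0],[0,0,0,0,0],[0,0,0,0,0]]'
python3 - <<'E'
from h import *
s=env.state();print(s['eef_pos'],s['tcp_rot'],s['joints'])
c,im,d=shot('wrist','k3');print(proj(c,[[508.2,-102.1,88]])); cv2.imwrite('pics/k3c.png',im[:,:,::-1])
E
```

```text
t: 11.33
eef_pos: [515.5, 145.0, 159.2]
tcp_rot: [-3.139, -0.002, 2.362]
ft_force: [-0.4, -0.1, -0.7]
opening: 0.095
grip_force: 30.0
t: 11.75
eef_pos: [530.6, 25.1, 159.1]
tcp_rot: [-3.141, -0.003, 2.862]
ft_force: [0.9, 0.1, -1.3]
opening: 0.091
grip_force: 30.0
t: 12.17
eef_pos: [546.1, -95.2, 159.0]
tcp_rot: [3.14, -0.003, -2.926]
ft_force: [-0.3, 0.7, -0.9]
opening: 0.087
grip_force: 30.0
t: 12.42
eef_pos: [546.2, -93.2, 159.6]
tcp_rot: [3.14, -0.002, -2.933]
ft_force: [1.3, -0.0, -0.8]
opening: 0.092
grip_force: 30.0
[546.21545709 -93.15060219 159.64336187] [ 3.14022491e+00 -1.97756120e-03 -2.93265366e+00] [-2.88254618e-01  4.56013573e-01  1.79506326e+00  3.32423590e-04
  8.92906335e-01 -2.06819737e+00]
[[316.7414316  198.34306596]]
```

View pics/k3c.png

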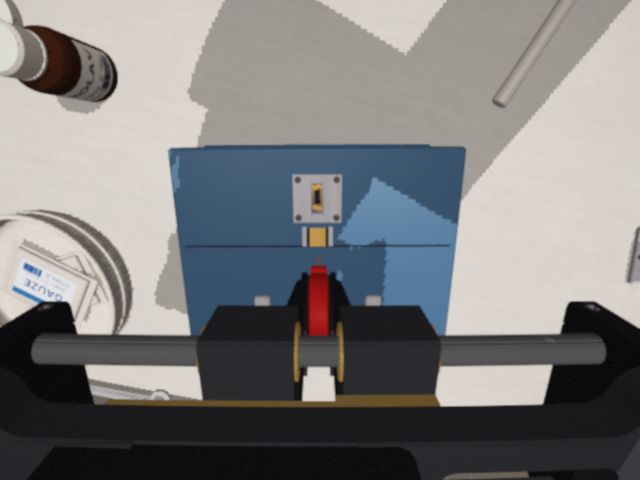

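The plate is at (317,198) and square to the image, with the slot running along the tool's x axis. The red key is in the grip at (318,300). I'll remeasure both in this tool pose.

```bash
python3 - <<'E'
from lock import *
z=np.load('pics/k3.npz'); c,im,d=load('k3'); h=cv2.cvtColor(im,cv2.COLOR_RGB2HSV).astype(int)
x0,y0=317,198
W=np.zeros(im.shape[:2],bool); W[y0-34:y0+26,x0-34:x0+35]=1
m=W&(h[:,:,1]<70)&(h[:,:,2]>70); k,lab,st,_=cv2.connectedComponentsWithStats(m.astype(np.uint8)); i=1+np.argmax(st[1:,4]); v,u=np.nonzero(lab==i)
P=onplane(c,np.c_[u,v],88)[:,:2]; q=cv2.minAreaRect(P.astype(np.float32)); print('plate',st[i],q)
W[:]=0; W[185:212,306:330]=1; v,u=np.nonzero(W&(lab!=i)); print('slot',u.min(),u.max(),v.min(),v.max(),onplane(c,[[u.mean(),v.mean()]],88))
r=((h[:,:,0]<8)|(h[:,:,0]>172))&(h[:,:,1]>150)&(h[:,:,2]>40); v,u=np.nonzero(r); b=(v>255)&(v<350); v,u=v[b],u[b]
for y in range(v.min(),v.max(),6): print(y,u[v==y].min(),u[v==y].max(),end='; ')
s=env.state(); Rt=Rm(s['tcp_rot']); T=np.array(s['eef_pos'])
a=np.linspace(0,2*np.pi,73)
def mod(x0,y0):
    pts_=[[x0+17*np.cos(t),y0+sy*4.5,-14.8+17*np.sin(t)] for t in a for sy in(-1,1)]; sh=[[x0+sx*14,y0+sy*4.5,zz] for sx in(-1,1) for sy in(-1,1) for zz in(2.2,8.2)]
    return proj(c,T+np.array(pts_)@Rt.T),proj(c,T+np.array(sh)@Rt.T)
for x in(-2,-1,0,1,2):
    A,B=mod(x,0); print('\nx0',x,'head top row',A[:,1].min().round(1),'cols there',A[A[:,1].argsort()[:2],0].round(1),'shoulder rows',B[:,1].min().round(1),end='')
print(); print('tool coords of plate',Rt.T@(np.r_[q[0],88]-T))
E
```

```text
plate [ 292  174   51   50 2226] ((508.61785888671875, -101.9388427734375), (34.999420166015625, 35.40841293334961), 11.920151710510254)
slot 312 322 185 210 [[ 507.42954117 -102.16547001   88.        ]]
266 312 324; 272 311 326; 278 309 328; 284 308 328; 290 308 328; 296 308 328; 302 308 328; 308 308 328; 314 308 328; 320 308 328; 326 308 328; 332 308 328; 
x0 -2 head top row 275.3 cols there [327.5 327.4] shoulder rows 266.7
x0 -1 head top row 273.5 cols there [327.5 327.5] shoulder rows 265.0
x0 0 head top row 271.6 cols there [327.5 309.6] shoulder rows 263.3
x0 1 head top row 269.8 cols there [327.6 309.6] shoulder rows 261.6
x0 2 head top row 267.9 cols there [327.6 309.6] shoulder rows 259.9
tool coords of plate [38.70580009 -1.09161077 72.01061916]
```

```bash
python3 steer.py '[[20,-0.4,0,0,0],[35,-0.7,5,0,0],[40.1,-0.8,15,0,0],[40.1,-0.8,24,0,0],[40.1,-0.8,26,0,0]]';python3 steer.py '[[0,0,0,0,0],[0,0,0,0,0],[0,0,0,0,0]]'
python3 - <<'E'
from h import *
s=env.state();print(s['eef_pos'],s['tcp_rot'],s['ft_force'],s['moment'])
p=[507.1,-102.25,s['eef_pos'][2]];print(totool(p))
E
```

```text
t: 12.88
eef_pos: [507.5, -102.1, 133.5]
tcp_rot: [3.141, -0.001, -2.931]
ft_force: [1.0, 0.5, -0.6]
opening: 0.094
grip_force: 30.0
t: 13.13
eef_pos: [508.4, -102.8, 134.9]
tcp_rot: [-3.141, 0.0, -2.93]
ft_force: [-0.2, 0.1, 0.4]
opening: 0.093
grip_force: 30.0
[ 508.41622645 -102.77646452  134.93554111] [-3.14142458e+00  4.75740772e-04 -2.93007947e+00] [-0.18018042  0.05623893  0.39633768] [ 0.04384423 -0.03814024  0.00310468]
[ 1.17636762e+00  7.91059867e-01 -6.92600626e-04]
```

```bash
python3 steer.py '[[0.4,0.3,3,0,0],[0.4,0.3,5,0,0],[0.4,0.3,7,0,0]]'; python3 steer.py '[[0,0,1,0,0],[0,0,1,0,0]]'; python3 steer.py '[[0,0,1,0,0],[0,0,1,0,0]]'; python3 steer.py '[[0,0,1,0,0],[0,0,1,0,0]]'
```

```text
t: 13.38
eef_pos: [507.5, -102.7, 127.6]
tcp_rot: [-3.142, 0.0, -2.93]
ft_force: [0.5, 0.1, -0.7]
opening: 0.092
grip_force: 30.0
t: 13.55
eef_pos: [507.3, -102.8, 126.4]
tcp_rot: [3.141, -0.0, -2.93]
ft_force: [0.0, -0.1, -0.2]
opening: 0.096
grip_force: 30.0
t: 13.72
eef_pos: [507.4, -102.8, 125.6]
tcp_rot: [3.142, 0.0, -2.93]
ft_force: [0.1, -0.7, -0.3]
opening: 0.092
grip_force: 30.0
t: 13.88
eef_pos: [507.4, -102.8, 124.6]
tcp_rot: [3.141, -0.0, -2.93]
ft_force: [-0.3, -0.2, 0.1]
opening: 0.094
grip_force: 30.0
```

```bash
python3 steer.py '[[0,0.4,1,0,0],[0,0.4,1,0,0]]'; python3 steer.py '[[0,0,0.7,0,0],[0,0,0.7,0,0]]'; python3 steer.py '[[0,0,0.7,0,0],[0,0,0.7,0,0]]'
```

```text
t: 14.05
eef_pos: [507.3, -102.3, 123.6]
tcp_rot: [3.141, -0.0, -2.93]
ft_force: [-0.1, 0.0, -0.6]
opening: 0.091
grip_force: 30.0
t: 14.22
eef_pos: [507.3, -102.4, 122.9]
tcp_rot: [3.142, 0.0, -2.93]
ft_force: [0.5, 0.4, -0.4]
opening: 0.093
grip_force: 30.0
t: 14.38
eef_pos: [507.3, -102.4, 122.2]
tcp_rot: [3.141, -0.0, -2.93]
ft_force: [0.0, -0.2, 0.1]
opening: 0.091
grip_force: 30.0
```

```bash
python3 steer.py '[[0,0,0.6,0,0],[0,0,0.6,0,0]]'; python3 steer.py '[[0,0,0.6,0,0],[0,0,0.6,0,0]]'
```

```text
t: 14.55
eef_pos: [507.4, -102.4, 121.8]
tcp_rot: [3.142, 0.0, -2.93]
ft_force: [-0.1, -0.4, 1.0]
opening: 0.095
grip_force: 30.0
t: 14.72
eef_pos: [507.4, -102.4, 121.3]
tcp_rot: [-3.141, 0.0, -2.93]
ft_force: [-0.2, 0.5, 4.1]
opening: 0.093
grip_force: 30.0
```

```bash
python3 steer.py '[[0,0,0,0.1,0],[0,0,0,0.2,0],[0,0,0,0.21,0],[0,0,0,0.21,0]]'; python3 -c "
from h import *
s=env.state();print(s['moment'],s['tcp_rot'])"; python3 steer.py '[[0,0,0.4,0,0],[0,0,0.4,0,0]]'; python3 -c "
from h import *
s=env.state();print(s['moment'],s['tcp_rot'])"
```

```text
t: 15.05
eef_pos: [507.3, -102.3, 121.0]
tcp_rot: [3.141, -0.0, -3.138]
ft_force: [-0.9, 0.0, -0.3]
opening: 0.089
grip_force: 30.0
[ 0.22499378 -0.0789295  -0.04575007] [ 3.14135939e+00 -8.72221593e-05 -3.13832718e+00]
t: 15.22
eef_pos: [507.3, -102.3, 120.6]
tcp_rot: [3.141, -0.0, -3.138]
ft_force: [0.4, 1.0, -0.5]
opening: 0.092
grip_force: 30.0
[ 0.20654381 -0.00470264  0.02385662] [ 3.14131708e+00 -2.00342445e-04 -3.13811817e+00]
```

```bash
python3 steer.py '[[0,0,1,0,0],[0,0,1.5,0,0],[0,0,1.5,0,0]]'; python3 steer.py '[[0,0,1,0,0],[0,0,1.5,0,0],[0,0,1.5,0,0]]'; python3 steer.py '[[0,0,0.8,0,0],[0,0,0.8,0,0]]'
```

```text
t: 15.47
eef_pos: [507.3, -102.3, 119.0]
tcp_rot: [3.141, -0.0, -3.14]
ft_force: [-0.3, 2.1, 0.5]
opening: 0.098
grip_force: 30.0
t: 15.72
eef_pos: [507.3, -102.3, 117.6]
tcp_rot: [3.141, -0.0, -3.14]
ft_force: [0.1, 1.6, -1.1]
opening: 0.093
grip_force: 30.0
t: 15.88
eef_pos: [507.3, -102.3, 116.8]
tcp_rot: [3.141, -0.0, -3.14]
ft_force: [1.1, 2.6, 0.2]
opening: 0.093
grip_force: 30.0
```

```bash
python3 steer.py '[[0,0,0.6,0,0],[0,0,0.6,0,0]]'; python3 steer.py '[[0,0,0.6,0,0],[0,0,0.6,0,0]]'
```

```text
t: 16.05
eef_pos: [507.4, -102.4, 116.3]
tcp_rot: [3.142, 0.0, -3.14]
ft_force: [-0.5, 1.8, 1.7]
opening: 0.094
grip_force: 30.0
t: 16.22
eef_pos: [507.5, -102.4, 116.0]
tcp_rot: [3.142, 0.0, -3.14]
ft_force: [-0.3, 2.9, 6.2]
opening: 0.093
grip_force: 30.0
```

```bash
python3 steer.py '[[0,0,0,-0.12,0],[0,0,0,-0.24,0],[0,0,0,-0.36,0],[0,0,0,-0.42,0],[0,0,0,-0.42,0]]'; python3 steer.py '[[0,0,0.4,0,0],[0,0,0.4,0,0]]'
```

```text
t: 16.63
eef_pos: [507.4, -102.6, 115.8]
tcp_rot: [-3.141, 0.0, -2.718]
ft_force: [-1.0, 0.3, 1.8]
opening: 0.096
grip_force: 30.0
t: 16.8
eef_pos: [507.4, -102.6, 115.3]
tcp_rot: [-3.141, 0.0, -2.723]
ft_force: [-0.5, -0.7, 1.0]
opening: 0.091
grip_force: 30.0
```

```bash
python3 steer.py '[[0,0,0.7,0,0],[0,0,1.2,0,0],[0,0,1.2,0,0]]'; python3 steer.py '[[0,0,0,0.1,0],[0,0,0,0.21,0],[0,0,0,0.21,0],[0,0,0,0.21,0]]';  python3 steer.py '[[0,0,1,0,0],[0,0,2,0,0],[0,0,3,0,0],[0,0,3,0,0]]'
```

```text
t: 17.05
eef_pos: [507.5, -102.5, 114.1]
tcp_rot: [-3.141, 0.0, -2.721]
ft_force: [0.0, -1.0, 1.8]
opening: 0.092
grip_force: 30.0
t: 17.38
eef_pos: [507.3, -102.3, 114.0]
tcp_rot: [3.141, -0.0, -2.927]
ft_force: [0.8, 0.0, 0.7]
opening: 0.095
grip_force: 30.0
t: 17.72
eef_pos: [507.5, -102.3, 111.0]
tcp_rot: [3.142, 0.0, -2.928]
ft_force: [1.0, 0.4, 0.8]
opening: 0.092
grip_force: 30.0
```

```bash
python3 steer.py '[[0,0,1,0,0],[0,0,2,0,0],[0,0,3,0,0],[0,0,3,0,0]]'; python3 steer.py '[[0,0,1,0,0],[0,0,2,0,0],[0,0,3,0,0],[0,0,4,0,0],[0,0,4,0,0]]'; python3 steer.py '[[0,0,1,0,0],[0,0,2,0,0],[0,0,3,0,0],[0,0,4,0,0],[0,0,4,0,0]]'
```

```text
t: 18.05
eef_pos: [507.2, -102.3, 107.8]
tcp_rot: [3.141, -0.0, -2.93]
ft_force: [0.4, -0.1, -1.2]
opening: 0.093
grip_force: 30.0
t: 18.47
eef_pos: [507.2, -102.4, 103.8]
tcp_rot: [3.141, -0.0, -2.93]
ft_force: [0.7, 0.5, -3.0]
opening: 0.096
grip_force: 30.0
t: 18.88
eef_pos: [507.2, -102.4, 99.9]
tcp_rot: [3.141, -0.0, -2.93]
ft_force: [-0.1, -0.0, 0.3]
opening: 0.092
grip_force: 30.0
```

Nearly home. I'll seat the shoulder gently.

```bash
python3 steer.py '[[0,0,1,0,0],[0,0,2,0,0],[0,0,2.5,0,0],[0,0,2.5,0,0]]'; python3 steer.py '[[0,0,0.7,0,0],[0,0,0.7,0,0]]'; python3 steer.py '[[0,0,0.7,0,0],[0,0,0.7,0,0]]'
```

```text
t: 19.22
eef_pos: [507.3, -102.4, 97.5]
tcp_rot: [3.141, -0.0, -2.93]
ft_force: [-0.8, 0.1, 0.0]
opening: 0.094
grip_force: 30.0
t: 19.38
eef_pos: [507.3, -102.4, 96.8]
tcp_rot: [3.141, -0.0, -2.93]
ft_force: [0.4, 0.0, -0.3]
opening: 0.092
grip_force: 30.0
t: 19.55
eef_pos: [507.3, -102.4, 96.1]
tcp_rot: [3.141, 0.0, -2.93]
ft_force: [0.7, 0.6, -0.1]
opening: 0.092
grip_force: 30.0
```

```bash
python3 steer.py '[[0,0,0.6,0,0],[0,0,0.6,0,0]]'; python3 steer.py '[[0,0,0.5,0,0],[0,0,0.5,0,0]]'
```

```text
t: 19.72
eef_pos: [507.4, -102.4, 96.0]
tcp_rot: [-3.142, 0.0, -2.93]
ft_force: [-1.2, -0.1, 5.3]
opening: 0.093
grip_force: 30.0
t: 19.88
eef_pos: [507.4, -102.4, 95.9]
tcp_rot: [-3.141, 0.001, -2.93]
ft_force: [-2.2, 1.2, 9.8]
opening: 0.092
grip_force: 30.0
```

```bash
python3 steer.py '[[0,0,-0.3,0.1,0],[0,0,-0.3,0.2,0],[0,0,-0.3,0.3,0],[0,0,-0.3,0.4,0],[0,0,-0.3,0.5,0]]'; python3 steer.py '[[0,0,0,0.1,0],[0,0,0,0.2,0],[0,0,0,0.3,0],[0,0,0,0.4,0],[0,0,0,0.5,0]]';  python3 -c "
from h import *
s=env.state();print(s['moment'],s['joints'])"; python3 steer.py '[[0,0,0,0.1,0],[0,0,0,0.2,0],[0,0,0,0.3,0],[0,0,0,0.4,0],[0,0,0,0.4,0]]';python3 -c "
from h import *
s=env.state();print(s['moment'],s['joints'])"
```

```text
t: 20.3
eef_pos: [507.6, -102.0, 96.0]
tcp_rot: [3.141, 0.001, 2.848]
ft_force: [-0.6, 5.1, 7.9]
opening: 0.095
grip_force: 30.0
t: 20.72
eef_pos: [507.8, -101.6, 96.0]
tcp_rot: [3.14, 0.0, 2.348]
ft_force: [1.4, 8.9, 7.9]
opening: 0.093
grip_force: 30.0
[ 1.77733414 -0.3932804   0.16777283] [-0.32575194  0.50286553  1.9423797   0.00198521  0.69524862 -1.10421944]
t: 21.13
eef_pos: [508.2, -101.5, 96.0]
tcp_rot: [3.139, -0.0, 1.946]
ft_force: [2.9, 9.1, 5.9]
opening: 0.089
grip_force: 30.0
[ 1.98591451 -0.71041923  0.08821797] [-0.32549742  0.50296129  1.94211166  0.00254755  0.69480877 -0.70278943]
```

```bash
python3 steer.py '[[0.4,0.3,0,0.05,0],[0.4,0.3,0,0.08,0],[0.4,0.3,0,0.08,0]]';  python3 -c "
from h import *
s=env.state();print(s['moment'],s['joints'][5])"; python3 steer.py '[[0,0,0,0.04,0],[0,0,0,0.04,0]]';python3 -c "
from h import *
s=env.state();print(s['moment'],s['joints'][5])"; python3 steer.py '[[0,0,0,0.04,0],[0,0,0,0.04,0]]';python3 -c "
from h import *
s=env.state();print(s['moment'],s['joints'][5])"
```

```text
t: 21.38
eef_pos: [508.3, -101.3, 96.1]
tcp_rot: [3.139, 0.0, 1.871]
ft_force: [2.0, 7.4, 6.5]
opening: 0.094
grip_force: 30.0
[ 1.44084989 -0.55283275  0.10785912] -0.6261567880755032
t: 21.55
eef_pos: [508.3, -101.3, 96.0]
tcp_rot: [3.139, 0.0, 1.83]
ft_force: [2.5, 7.3, 5.2]
opening: 0.094
grip_force: 30.0
[ 1.48884504 -0.58055585  0.10911757] -0.5858498965515436
t: 21.72
eef_pos: [508.3, -101.3, 96.1]
tcp_rot: [3.139, -0.0, 1.79]
ft_force: [3.4, 7.3, 6.1]
opening: 0.093
grip_force: 30.0
[ 1.51616827 -0.64247741  0.09672306] -0.5459155401927774
```

```bash
python3 steer.py '[[0,0,0,0.04,0],[0,0,0,0.04,0],[0,0,0,0.04,0]]';  python3 -c "
from h import *
s=env.state();print(s['moment'])"; python3 steer.py '[[0,0,0,0.04,0],[0,0,0,0.04,0],[0,0,0,0.04,0]]';python3 -c "
from h import *
s=env.state();print(s['moment'])
c,im,d=shot('scene','f1'); x,y=proj(c,[[525,-98,95]])[0].astype(int); cv2.imwrite('pics/f1c.png',cv2.resize(im[y-50:y+50,x-65:x+65],None,fx=5,fy=5,interpolation=cv2.INTER_CUBIC)[:,:,::-1])"
```

```text
t: 21.97
eef_pos: [508.4, -101.3, 96.1]
tcp_rot: [3.139, -0.0, 1.753]
ft_force: [2.7, 7.3, 6.3]
opening: 0.092
grip_force: 30.0
[ 1.47500839 -0.60924023  0.28941927]
t: 22.22
eef_pos: [508.3, -101.3, 96.0]
tcp_rot: [3.139, -0.0, 1.713]
ft_force: [3.3, 7.0, 5.9]
opening: 0.092
grip_force: 30.2
[ 1.49859529 -0.56248118  0.46163042]
```

View pics/f1c.png

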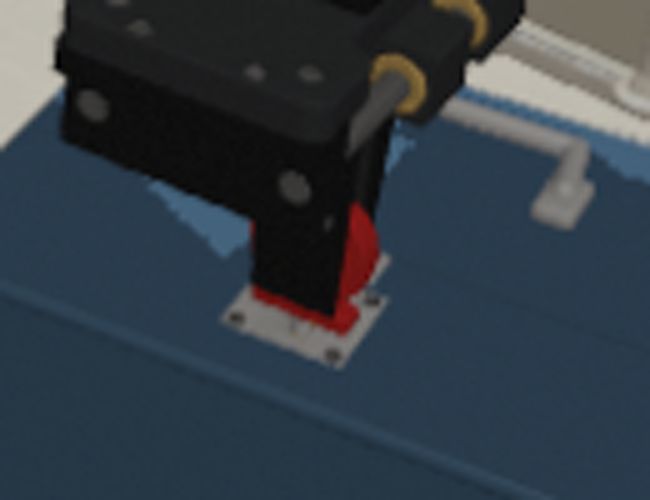

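The shoulder is flat on the plate with the key turned across the slot, and the moment is rising sharply, so it is at the stop. Next I'll check that it holds and that the bottle is still standing.

```bash
python3 steer.py '[[0,0,0,-0.015,0],[0,0,0,-0.015,0],[0,0,0,-0.015,0],[0,0,0,-0.015,0],[0,0,0,-0.015,0]]'; python3 - <<'E'
from m import *
print(env.state()['moment'])
shot('top','f2'); c,C,P,uv=cloud('f2')
Q=P[(abs(P[:,0]-454)<50)&(abs(P[:,1]+317)<50)&(P[:,2]>90)]; print('bottle',len(Q),np.median(Q,axis=0),Q[:,2].max())
print('latch yellow px before/after', [int(((lambda q:(q[:,:,0].astype(int)>150)&(q[:,:,2]<110)&(q[:,:,1]>110))(load(n)[1][240:300,430:520])).sum()) for n in('top0','f2')])
a=env.state(); print(a['t'],a['grip_force'],a['tcp_rot'])
E
```

```text
t: 22.68
eef_pos: [508.3, -101.3, 96.0]
tcp_rot: [3.139, -0.0, 1.728]
ft_force: [2.5, 7.6, 5.6]
opening: 0.096
grip_force: 30.1
[ 1.53473519 -0.55992058  0.39973537]
  return _methods._mean(a, axis=axis, dtype=dtype,
  ret = um.true_divide(
Traceback (most recent call last):
ValueError: zero-size array to reduction operation maximum which has no identity
```

```bash
python3 - <<'E'
from m import *
for n in('f1','f2'):
    c,im,d=load(n); print(n,proj(c,[[454,-317,99],[454,-317,0]]).round())
    _,C,P,uv=cloud(n)
    Q=P[(abs(P[:,0]-454)<60)&(abs(P[:,1]+317)<60)]; print(len(Q),np.percentile(Q[:,2],[1,50,99]) if len(Q) else '')
c,im,d=load('f1');x,y=proj(c,[[454,-317,50]])[0].astype(int); x0=max(0,min(x-90,460)); y0=max(0,min(y-70,340)); cv2.imwrite('pics/f1b.png',np.hstack([cv2.resize(im[y0:y0+140,x0:x0+180],(400,311)),cv2.resize(load('f2')[1],(400,311))])[:,:,::-1])
E
```

```text
f1 [[580. 436.]
 [560. 499.]]
3422 [-2.64930643 64.95506276 99.44399325]
f2 [[597. 304.]
 [568. 308.]]
0
```

View pics/f1b.png

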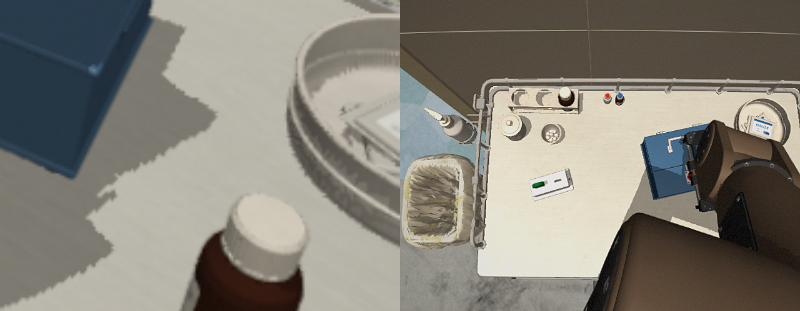

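The bottle stands upright with its top at 99 mm. The green key, canister and cup are where they were; in the top view the arm simply hides the bottle. The key is held turned at its stop, so I'm handing the job in.

```bash
python3 -c "
from h import *
print(env.state()['t'],env.job_done())"
```

```text
the job is handed in; nothing more can be done
22.7333 None
```

The job is handed in at 22.7 s, though the verdict wasn't shown: the bottle stands upright on the trolley top to the right of the box, and the red key is fully in and turned clockwise to its stop, still gripped and held against the spring. The green key, swab canister and cup were left where they were.

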